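Lean the rinsed front panel on the drying board

TASK

The rinsed aluminium front panel stands between the open jaws of the small vice. Take it out and set it gently on the plywood drying board to drip dry, the same way up: its lower edge on the board in the space between the backrest and the low batten, about in the middle and roughly square to them, and the panel clearly leaning back (about 20 degrees) against the top of the backrest. Let go of it and leave everything else on the bench where it is.

Things in the scene. Friction and masses are not known exactly. Their poses are not given: they have to be found in the camera images.
- panel: flat aluminium panel, 8 mm thick (its x), 130 wide (y), 170 high (z), 0.3 to 0.6 kg; 80 x 50 mm window from 30 to 80 mm above its lower edge, solid above. Origin: middle of its lower edge; z points to its upper edge. Starts upright in the vice, upper edge 200 mm above the bench. Front and back are alike.
- panel_foot (a point): middle of the panel's lower edge
- panel_top (a point): middle of the panel's upper edge, 170 mm from panel_foot
- vice: fixed grey drill-press vice, about 220 x 110 mm, 60 high. Origin on the bench under the middle of the jaw gap; jaws 13 mm apart along its x, gap along its y (jaws 100 mm wide); gap floor 30 mm, jaw tops 60 mm above the bench. The jaws do not move. Screw on its +x side.
- stand: fixed plywood drying board, base 180 (x) x 240 (y) x 15 mm; origin: middle of its underside. Upright backrest 240 mm wide, 15 thick: front face at x = -40 mm looks to +x (open side, roughly away from the robot), top 125 mm above the bench (110 above the base). Low batten from x = 50 to 62 mm, 12 mm high above the base. The panel leans towards -x.
- tape: roll of tape lying flat, ring 90 mm across, 30 mm high, between the vice and the drying board; bystander
- screwdriver: screwdriver 190 mm long lying along its x, between the vice and the drying board; bystander
- hammer: hammer 280 mm long lying on the far side of the bench; bystander
- dish: open steel bowl 150 mm across, 50 mm high, far side of the bench; bystander
- jar: open glass jar 90 mm across, 110 mm high, far side of the bench; bystander
- bottle: clear bottle 64 mm across, 190 mm high, far right; bystander
- drill: cordless drill lying on its side, about 250 x 210 x 64 mm, on the left of the bench, origin under its battery; bystander
Not all that is in view belongs to the job. There is more than one size of the panel; the job needs the smaller. Leave any turquoise look-alike of the vice alone.

How it is judged (in metres and radians):
On the way:
1. the panel is lifted clear of the vice jaws (z of panel_foot in the frame of vice above 0.065 m), for 0.1 s.
At the end, for the whole second after the job is handed in: The panel rests still on the drying board, lower edge down on the base between the backrest and the batten, its middle within 55 mm of the board's middle line, within 0.2 rad (11 degrees) of parallel to the backrest, leaning back onto the backrest 0.14 to 0.75 rad (8 to 43 degrees) from upright (x of panel_foot in the frame of stand between -0.036 and 0.05 m and y of panel_foot in the frame of stand between -0.055 and 0.055 m and z of panel_foot in the frame of stand between 0.01 and 0.024 m and x of panel_top in the frame of stand below -0.03 m and angle between panel's own z axis and vertical between 0.14 and 0.75 rad and angle between the y axis of panel and the y axis of stand, either way round below 0.2 rad and linear speed of panel below 0.02 m/s and angular speed of panel below 0.1 rad/s); the robot touches nothing.
It fails at once if the panel is dropped or pressed hard (over 60 N) on the drying board (contact force between panel and stand above 60 N).
It fails at once if a bystander is moved by more than 40 mm (distance of any of tape, screwdriver, hammer, dish, jar, bottle, drill from where it was at the start of the episode above 0.04 m).
It also fails if it takes over 48 s, if anything falls off the work surface, if the arm or the gripper's body presses on something with over 40 N, if the wrist force passes 120 N, or if a joint passes its speed limit or range.

ROBOT

A 6-joint arm with a two-finger parallel gripper is mounted at the origin on the work surface. World frame = base frame: x ahead of the robot, y to its left, z up, the work surface at z = 0. Lengths are in mm, angles in rad, forces in N, time in s.
With the tool pointing down it reaches from about 350 to 975 mm from the base axis. Payload 7.1 kg.
Tool frame: the origin (TCP) lies at the centre of the arm's flange, where the gripper is bolted on; the fingertips stand 182 mm ahead of it and the grasp point (between the pads) lies 163 mm ahead of it; x points along the fingers, y is the direction in which the jaws open and shut, and the axes are right-handed (so a half turn about x gives the same grasp; the last joint's range is limited). The gripper opens to 88 mm and grips with 3 to 60 N. Pads are 20 mm wide; open, the fingers measure 115 mm over their backs; the gripper's body (75 mm by 178 mm) begins 61 mm behind the grasp point.
Start: joints at [-1.298, 0.423, 1.63, -0, 1.089, -0.019], TCP at [179.816, -598.559, 404.675] pointing down, gripper open.
Joint ranges: [-3, 3], [-0.9, 2.11], [0.09, 2.58], [-1.31, 4.45], [0.11, 2.69], [-2.54, 2.54]. Speed limits (rad/s): [2.39, 2.39, 3.01, 3.14, 3.14, 3.14].

INTERFACE

Orientations are given as a rotation vector (axis times angle).
In Python, from workcell import readout, viewer, workorder, models gives the robot as it stands. The module is installed in compiled form; this text tells all that it offers.
- The arm moves only by the tool apply_moves, never from a script. Its argument "commands" is a list that holds one entry, the list of rows, each a list of 4 numbers: the shift along the world's x, y, z in m, then the turn about the world's z in rad. A call has 1 to 8 rows; each row is the pose to reach, as a shift and turn from the pose commanded when the call began; what a row does not reach only later rows make up. A row lasts 1/8 s, in which the tool goes at most 62.5 mm and 10.7 degrees, less where a joint would pass 70% of its speed; a pose out of reach is approached as far as the arm can. A call with a gripper value outside its range is refused whole. "gripper" is the finger opening in m, from 0 to 0.0878, set as the call begins (left out, the last holds). The fingers move at their own pace and stop on an object; the grip force is fixed at half the most. Time passes only in rows, so rows that repeat a pose let the fingers close. It gives the time, the measured TCP pose, the force and the opening at its end, in the units of the state.
- readout.get_obs(): the state, without advancing time (a new reading comes with each control period).
- viewer.get_image(name): name is "side" or "top" or "wrist"; returns a dict with "color" (384x512x3 uint8, red, green, blue), "vertical_fov" (degrees; the focal length in pixels is half the picture's height over the tangent of half this angle, whatever the lens; pixels are square), "cx", "cy" (the principal point, pixels), "rvec" (rotation vector, rad) and "tvec" (3), from world to camera coordinates, as OpenCV has them. Camera axes: x right, y down, z forward; pixel columns grow to the right and rows downward; lengths in mm; the calibration is good to about 2 mm. A picture is of the moment at which its call begins. There is no depth.
- workorder.close_job(): hands the job in, once; it reports no verdict.
Trained networks look in the newest picture that a camera, given by its name, has taken for a name from the list of things; names that differ only in an ending like _2 or _b are one class to them, and where a whole thing is asked for, a point or a joint stands for the part that bears it (a point fixed in the world has none). Each returns a list of dicts, best first, with "conf" (0 to 1); they miss things now and then, are a little off and sometimes report something else, mostly with a low value. They report only what shows in the picture. A call takes as long as a camera call. They do not tell look-alikes from the thing itself.
- models.search_frame(camera, label): "position" ([x, y, z] in mm, in world coordinates, good to about 4 mm: the middle of the surface that is visible of it).
- models.place_of(camera, label): "position" ([x, y, z] in mm, in world coordinates, good to about 4 mm: a listed point, or the origin of a listed thing).
The state is a dict: "t": time; "qpos": joint angles; "qvel": joint speeds; "joint_torque": joint torques, N m; "ee_pos": TCP position; "orientation": TCP orientation; "ft_force": force on the tool from outside, world axes, zero at the start; "moment": the same for the moment, N m; "width": finger opening in mm.
Only numpy, scipy, OpenCV 4.12 (cv2) and the standard library are available. Lean on these libraries where they do the work, as an engineer would, in place of code of your own. Each camera call takes 0.05 s, during which the arm holds its last target.

## Working session

There is one attempt and no reset: what is moved stays moved. The work goes in short steps, Python scripts to look and compute and a tool call to move; the robot and the scene stay as the last step left them, time stands still between calls to the robot, and variables do not carry over. Pictures are saved under pics/ and viewed, and the job is handed in when it is done.

Besides the shell and the picture viewer there is one more tool, called by a JSON object that holds its "op" and its "data", one argument or row to a line. apply_moves: Moves the arm, as the interface text tells. Its arguments: {"type":"object","properties":{"commands":{"type":"array","items":{"type":"array","items":{"type":"array","items":{"type":"number"}}}},"gripper":{"type":"number"}},"required":["commands"]}

```bash
mkdir -p pics; ls; python3 - <<'E'
from workcell import readout, viewer, workorder, models
import cv2
o=readout.get_obs(); print({k:o[k] for k in ('t','ee_pos','orientation','width')})
for n in ("side","top","wrist"):
    d=viewer.get_image(n); cv2.imwrite(f"pics/a_{n}.png",d["color"][:,:,::-1])
    print(n,d["vertical_fov"],d["cx"],d["cy"],d["rvec"],d["tvec"])
for c in ("side","top"):
  for l in ("panel_foot","panel_top","panel","vice","stand","tape","screwdriver"):
    for r in models.place_of(c,l)[:3]: print(c,l,[round(float(x)) for x in r["position"]],round(r["conf"],2))
E
```

```text
pics
{'t': 0.0, 'ee_pos': array([ 179.74397644, -598.31267279,  403.91114859]), 'orientation': array([ 2.06513693,  0.30504307, -2.06550094]), 'width': 87.76346448590232}
side 49.03831082918417 255.61575783543313 193.1900169095658 [ 0.64617182 -2.57684197  1.19761868] [ 497.59433278  248.66228821 1308.08409686]
top 49.25209759342333 257.9401996902805 197.9727996652539 [ 2.14346053 -2.15492458  0.12478865] [   2.31010516  552.06787228 1326.08156532]
wrist 60.76493480478914 255.50286666416216 189.6540509650342 [-2.32412263  1.72799766  0.25572197] [-625.43065706  -35.05310928  391.07049   ]
side panel_foot [597, 483, -2] 0.7
side panel_foot [577, 289, 34] 0.67
side panel_top [584, 289, 198] 0.84
side panel_top [603, 481, 228] 0.57
side panel_top [598, -516, 6] 0.35
side panel [576, 284, 32] 0.71
side panel [603, 486, 0] 0.58
side panel [784, -107, 0] 0.26
side vice [576, 281, -3] 0.97
side vice [306, -208, 0] 0.87
side stand [571, -285, 1] 0.65
side tape [422, 9, 3] 0.62
side screwdriver [660, -4, 0] 0.61
top panel_foot [600, 484, 2] 0.94
top panel_foot [584, 286, 33] 0.79
top panel_foot [776, 187, -1] 0.47
top panel_top [580, 290, 197] 0.81
top panel_top [602, 489, 230] 0.64
top panel [599, 486, 2] 0.89
top panel [581, 287, 29] 0.83
top panel [580, 288, 201] 0.26
top vice [579, 285, 3] 0.82
top vice [306, -204, 1] 0.8
top stand [571, -287, 3] 0.97
top stand [455, 516, -2] 0.61
top tape [584, 287, 1] 0.71
top tape [423, 7, -2] 0.61
top screwdriver [659, -1, 1] 0.74
top screwdriver [783, -99, -4] 0.29
```

View pics/a_side.png

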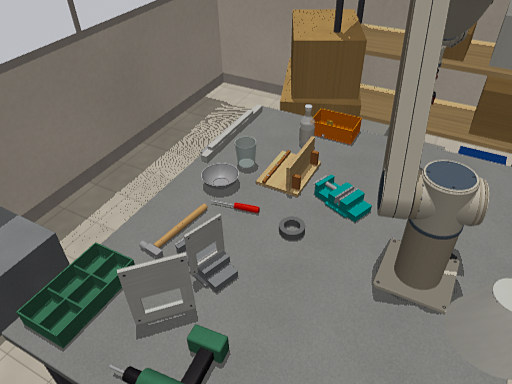

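View pics/a_top.png

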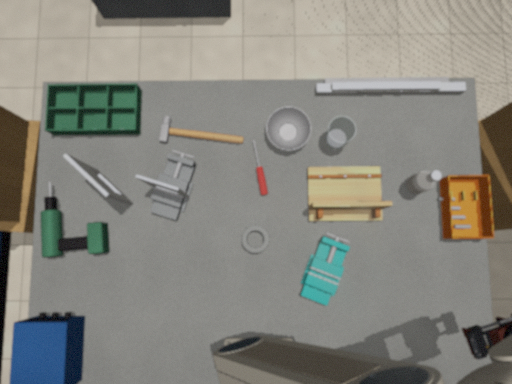

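View pics/a_wrist.png

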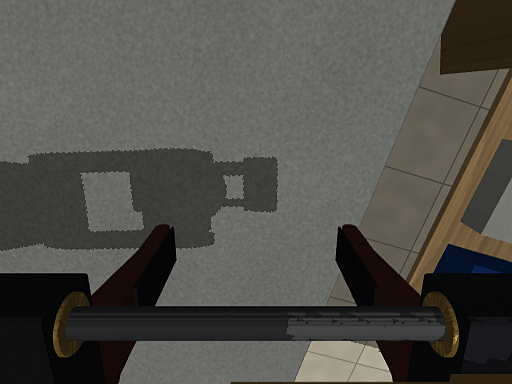

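```bash
cat > h.py <<'E'
import cv2, numpy as np
from workcell import readout, viewer, workorder, models
from scipy.spatial.transform import Rotation as R
def cam(d):
    f=192/np.tan(np.radians(d["vertical_fov"]/2)); return np.array([[f,0,d["cx"]],[0,f,d["cy"]],[0,0,1]]),np.array(d["rvec"]),np.array(d["tvec"])
def ray(d,px,z):
    K,r,t=cam(d); M=cv2.Rodrigues(r)[0]; c=-M.T@t; v=M.T@np.linalg.inv(K)@[px[0],px[1],1]; return c+v*(z-c[2])/v[2]
def proj(d,P):
    K,r,t=cam(d); return cv2.projectPoints(np.array(P,float).reshape(-1,3),r,t,K,None)[0].reshape(-1,2)
def crop(d,box,name,s=6):
    x0,y0,x1,y1=box; cv2.imwrite(name,cv2.resize(d["color"][y0:y1,x0:x1,::-1],None,fx=s,fy=s,interpolation=cv2.INTER_CUBIC))
def st():
    o=readout.get_obs(); Rm=R.from_rotvec(o["orientation"]).as_matrix()
    print("t",o["t"],"pos",np.round(o["ee_pos"],1),"x",np.round(Rm[:,0],3),"y",np.round(Rm[:,1],3),"F",np.round(o["ft_force"],1),"w",round(o["width"],1),"q",np.round(o["qpos"],2)); return o
E
python3 - <<'E'
from h import *
st()
d=viewer.get_image("top")
crop(d,(50,140,210,230),"pics/b1.png",5); crop(d,(295,150,400,235),"pics/b2.png",6)
d=viewer.get_image("side"); crop(d,(110,200,250,330),"pics/b3.png",5)
E
```

```text
t 0.85 pos [ 179.8 -598.6  404.7] x [ 0. -0. -1.] y [ 0.288 -0.958  0.   ] F [-0.2 -0.4 -0.2] w 88.1 q [-1.3   0.42  1.63  0.    1.09 -0.02]
```

View pics/b1.png

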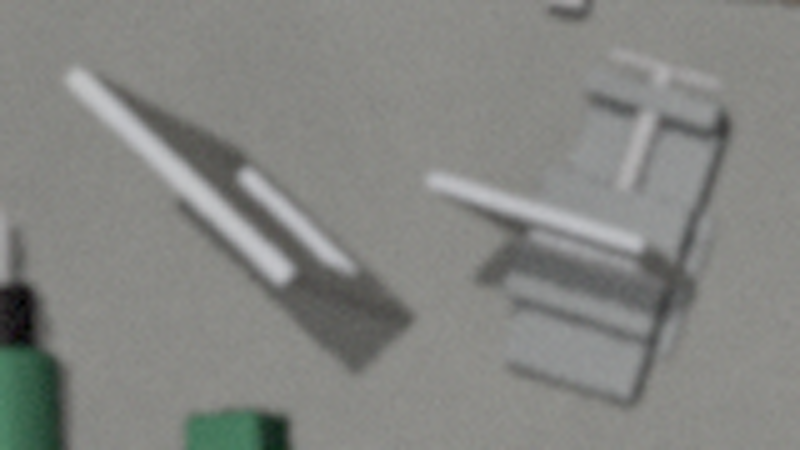

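View pics/b2.png

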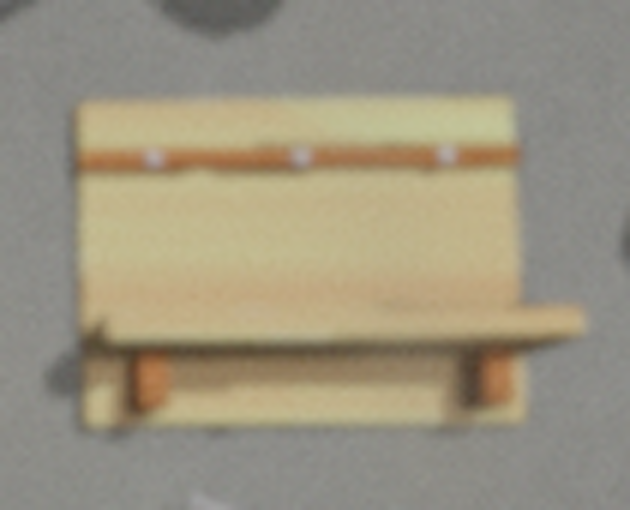

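View pics/b3.png

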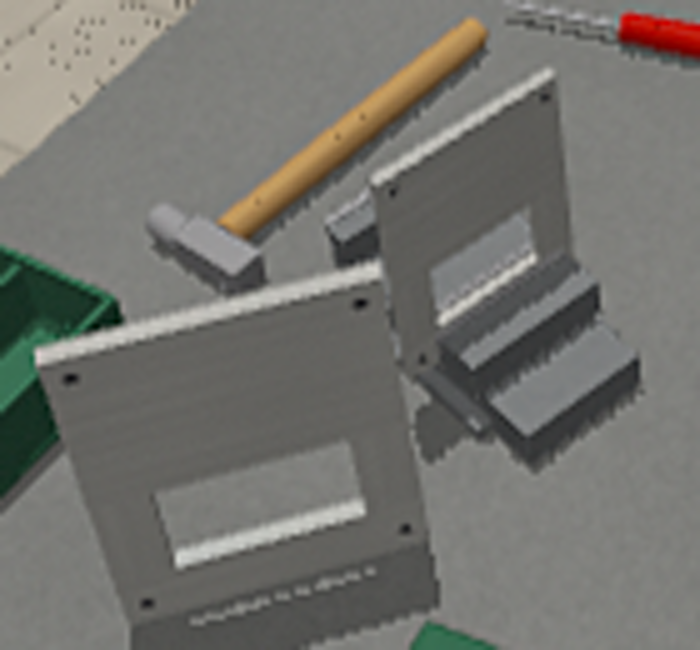

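```bash
python3 - <<'E'
from h import *
d=viewer.get_image("top")
b1=lambda x,y:((x+.5)/5-.5+50,(y+.5)/5-.5+140); b2=lambda x,y:((x+.5)/6-.5+295,(y+.5)/6-.5+150)
def line(n,a,b,z):
    A,B=ray(d,a,z),ray(d,b,z); v=A-B; print(n,np.round(A),np.round(B),"mid",np.round((A+B)/2,1),"len",round(np.linalg.norm(v),1),"dir deg",round(np.degrees(np.arctan2(v[1],v[0]))-90,2))
line("panel top",b1(428,181),b1(645,244),200)
line("big top",b1(72,77),b1(288,275),230)
line("base far",b2(78,100),b2(512,97),15); line("base near",b2(85,425),b2(525,425),15)
line("batten",b2(80,153),b2(520,147),27); line("rest top front",b2(105,320),b2(585,308),125); line("rest top back",b2(100,346),b2(585,330),125)
line("vice near",b1(510,365),b1(635,402),30);line("vice jaw near",b1(515,300),b1(650,338),60)
s=viewer.get_image("side"); b3=lambda x,y:((x+.5)/5-.5+110,(y+.5)/5-.5+200)
line=lambda n,a,b,z:(lambda A,B:print(n,np.round(A),np.round(B),np.round((A+B)/2,1),np.degrees(np.arctan2(*(A-B)[1::-1]))-90))(ray(s,a,z),ray(s,b,z))
line("side panel top",b3(376,180),b3(552,72),200)
E
```

```text
panel top [598. 351. 200.] [560. 225. 200.] mid [578.7 288.1 200. ] len 131.7 dir deg -16.58
big top [653. 547. 230.] [539. 419. 230.] mid [596.2 482.7 230. ] len 171.4 dir deg -41.77
base far [ 660. -166.   15.] [ 660. -406.   15.] mid [ 660.1 -286.    15. ] len 239.9 dir deg -0.01
base near [ 480. -166.   15.] [ 478. -405.   15.] mid [ 479.  -285.9   15. ] len 239.1 dir deg -0.31
batten [ 628. -165.   27.] [ 630. -406.   27.] mid [ 628.9 -285.5   27. ] len 240.5 dir deg 0.4
rest top front [ 524. -165.  125.] [ 529. -407.  125.] mid [ 526.7 -286.2  125. ] len 241.4 dir deg 1.1
rest top back [ 511. -163.  125.] [ 518. -406.  125.] mid [ 514.6 -284.5  125. ] len 243.7 dir deg 1.57
vice near [507. 346.  30.] [482. 264.  30.] mid [494.5 305.2  30. ] len 85.8 dir deg -16.67
vice jaw near [546. 336.  60.] [521. 249.  60.] mid [533.3 292.7  60. ] len 90.6 dir deg -15.99
side panel top [597. 349. 200.] [557. 229. 200.] [577.1 288.8 200. ] -18.19660152114764
```

{"op": "apply_moves", "data": {
  "commands": [
    [[0.024,0.054,0.003,0.06],[0.049,0.109,0.006,0.12],[0.073,0.163,0.009,0.18],[0.098,0.218,0.012,0.24],[0.122,0.272,0.016,0.31],[0.147,0.327,0.019,0.37],[0.171,0.381,0.022,0.43],[0.196,0.436,0.025,0.49]]
  ],
  "gripper": 0.0878
}}

```text
t: 2.05
ee_pos: [376.2, -160.8, 430.2]
orientation: [1.762, 0.726, -1.76]
ft_force: [1.4, -0.6, -0.1]
width: 87.5
```

{"op": "apply_moves", "data": {
  "commands": [
    [[0.024,0.054,0,0.06],[0.049,0.109,0,0.12],[0.073,0.163,0,0.18],[0.098,0.218,0,0.24],[0.122,0.272,0,0.31],[0.147,0.327,0,0.37],[0.171,0.381,0,0.43],[0.196,0.436,0,0.49]]
  ]
}}

```text
t: 3.05
ee_pos: [572.3, 275.4, 429.7]
orientation: [1.425, 1.054, -1.424]
ft_force: [1.0, -1.2, 0.9]
width: 87.8
```

{"op": "apply_moves", "data": {
  "commands": [
    [[0.007,0.016,0,0.006],[0.007,0.016,0,0.006],[0.007,0.016,0,0.006]]
  ]
}}

```text
t: 3.42
ee_pos: [578.3, 288.1, 429.5]
orientation: [1.421, 1.055, -1.424]
ft_force: [-0.2, 0.7, 0.2]
width: 88.0
```

```bash
python3 - <<'E'
from h import *
st()
d=viewer.get_image("wrist"); cv2.imwrite("pics/c_w.png",d["color"][:,:,::-1])
for l in ("panel_top",):
  for c in ("wrist","top","side"):
    for r in models.place_of(c,l)[:2]: print(c,l,np.round(r["position"]),round(r["conf"],2))
print(proj(d,[[598,351,200],[560,225,200]]))
E
```

```text
t 3.425 pos [578.3 288.1 429.5] x [-0.001 -0.001 -1.   ] y [ 0.957 -0.29  -0.001] F [-0.2  0.7  0.2] w 88.0 q [ 0.44  0.43  1.56 -0.    1.15  0.74]
wrist panel_top [579. 291. 199.] 0.68
top panel_top [581. 287. 200.] 0.64
top panel_top [599. 486. 228.] 0.59
side panel_top [580. 288. 196.] 0.63
side panel_top [604. 486. 225.] 0.57
[[255.63456458 111.51645616]
 [255.81424195 294.02893287]]
```

View pics/c_w.png

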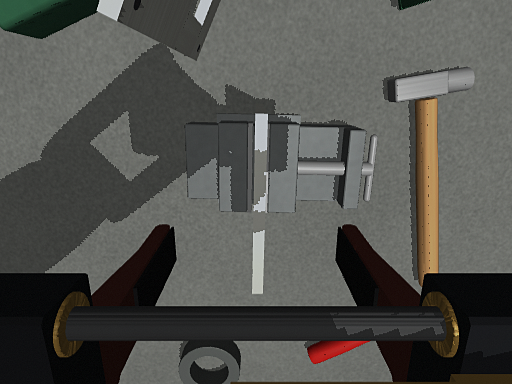

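{"op": "apply_moves", "data": {
  "commands": [
    [[0.002,0,-0.02,-0.014],[0.002,0,-0.04,-0.014],[0.002,0,-0.06,-0.014],[0.002,0,-0.075,-0.014],[0.002,0,-0.084,-0.014],[0.002,0,-0.084,-0.014]]
  ]
}}

```text
t: 4.38
ee_pos: [580.7, 289.5, 344.8]
orientation: [1.431, 1.048, -1.433]
ft_force: [-0.3, -0.4, 0.3]
width: 87.9
```

{"op": "apply_moves", "data": {
  "commands": [
    [[0,0,0,0],[0,0,0,0],[0,0,0,0],[0,0,0,0],[0,0,0,0],[0,0,0,0]]
  ],
  "gripper": 0.0
}}

```text
t: 5.12
ee_pos: [580.8, 289.4, 345.7]
orientation: [1.432, 1.048, -1.432]
ft_force: [-0.2, -0.1, 0.3]
width: 31.4
```

{"op": "apply_moves", "data": {
  "commands": [
    [[0,0,0,0],[0,0,0,0],[0,0,0,0],[0,0,0,0],[0,0,0,0],[0,0,0,0]]
  ]
}}

```text
t: 5.88
ee_pos: [580.8, 289.4, 345.6]
orientation: [1.432, 1.048, -1.432]
ft_force: [-0.2, -0.2, -0.5]
width: 8.1
```

{"op": "apply_moves", "data": {
  "commands": [
    [[0,0,0.004,0],[0,0,0.012,0],[0,0,0.025,0],[0,0,0.04,0],[0,0,0.06,0],[0,0,0.08,0],[0,0,0.1,0],[0,0,0.1,0]]
  ]
}}

```text
t: 6.88
ee_pos: [581.2, 289.7, 448.3]
orientation: [1.435, 1.047, -1.428]
ft_force: [-0.3, 0.1, -6.0]
width: 7.8
```

```bash
python3 - <<'E'
from h import *
st()
d=viewer.get_image("side"); crop(d,(110,120,290,280),"pics/d_s.png",4)
E
```

```text
t 6.875 pos [581.2 289.7 448.3] x [ 0.004  0.002 -1.   ] y [ 0.953 -0.302  0.003] F [-0.3  0.1 -6. ] w 7.8 q [0.44 0.42 1.54 0.   1.19 0.75]
```

View pics/d_s.png

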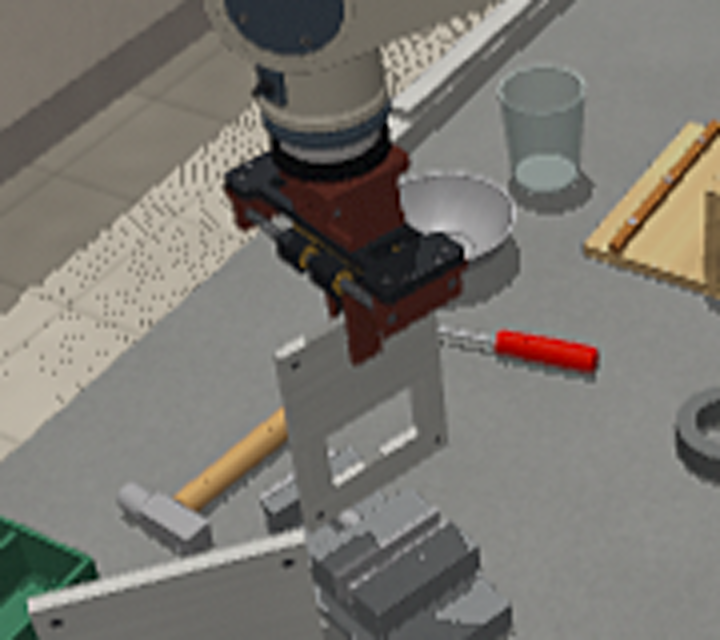

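{"op": "apply_moves", "data": {
  "commands": [
    [[0,-0.02,0.008,0.02],[0,-0.055,0.018,0.05],[-0.001,-0.1,0.026,0.09],[-0.002,-0.145,0.03,0.13],[-0.003,-0.19,0.03,0.17],[-0.003,-0.235,0.03,0.21],[-0.003,-0.28,0.03,0.25],[-0.004,-0.325,0.03,0.29]]
  ]
}}

```text
t: 7.92
ee_pos: [576.4, -37.0, 474.6]
orientation: [1.22, 1.203, -1.222]
ft_force: [1.5, 0.9, -5.1]
width: 7.7
```

{"op": "apply_moves", "data": {
  "commands": [
    [[0,-0.045,0,0.02],[0,-0.09,0,0.02],[0,-0.135,0,0.02],[-0.001,-0.175,0,0.02],[-0.001,-0.21,0,0.02],[-0.001,-0.235,0,0.02],[-0.001,-0.25,0,0.02],[-0.001,-0.25,0,0.02]]
  ]
}}

```text
t: 8.93
ee_pos: [575.8, -285.9, 475.2]
orientation: [1.208, 1.211, -1.208]
ft_force: [-0.6, -0.1, -3.7]
width: 7.4
```

```bash
python3 - <<'E'
from h import *
st()
d=viewer.get_image("side"); crop(d,(220,60,400,220),"pics/e_s.png",4)
for c in ("side","top"):
  for l in ("panel_foot","panel_top","stand"):
    for r in models.place_of(c,l)[:3]: print(c,l,np.round(r["position"]),round(r["conf"],2))
E
```

```text
t 8.925 pos [ 575.8 -285.9  475.2] x [-0.001  0.001 -1.   ] y [ 1.     0.002 -0.001] F [-0.6 -0.1 -3.7] w 7.4 q [-0.48  0.38  1.52  0.    1.24 -0.48]
side panel_foot [ 572. -285.  159.] 0.92
side panel_foot [601. 482.  -4.] 0.58
side panel_top [ 576. -287.  328.] 0.77
side stand [ 574. -286.    1.] 0.81
top panel_foot [585. 286.  33.] 0.89
top panel_foot [597. 482.   2.] 0.76
top panel_top [581. 287. 200.] 0.64
top panel_top [599. 486. 228.] 0.59
top stand [773. 186.  -1.] 0.73
top stand [ 570. -288.    3.] 0.58
```

View pics/e_s.png

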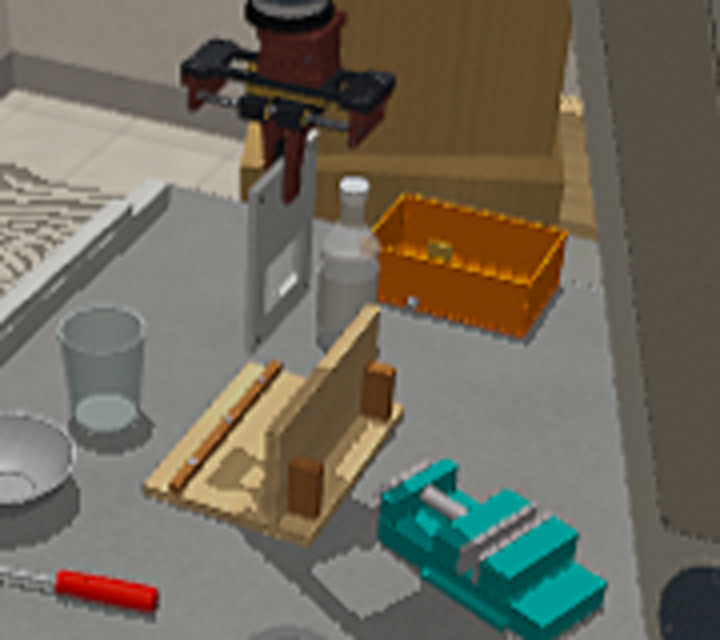

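{"op": "apply_moves", "data": {
  "commands": [
    [[0,0,-0.015,0],[0,0,-0.04,0],[0,0,-0.065,0],[0,0,-0.09,0],[0,0,-0.11,0],[0,0,-0.125,0],[0,0,-0.134,0],[0,0,-0.134,0]]
  ]
}}

```text
t: 10.28
ee_pos: [575.8, -285.5, 341.2]
orientation: [1.207, 1.211, -1.207]
ft_force: [1.8, 0.0, -4.8]
width: 7.7
```

{"op": "apply_moves", "data": {
  "commands": [
    [[0,0,-0.002,0],[0,0,-0.004,0],[0,0,-0.005,0],[0,0,-0.005,0]]
  ]
}}

```text
t: 10.78
ee_pos: [575.8, -285.6, 336.8]
orientation: [1.207, 1.21, -1.207]
ft_force: [-0.4, 0.7, -6.6]
width: 7.8
```

{"op": "apply_moves", "data": {
  "commands": [
    [[0,0,-0.001,0],[0,0,-0.002,0],[0,0,-0.002,0]]
  ]
}}

```text
t: 11.15
ee_pos: [575.8, -285.6, 334.6]
orientation: [1.207, 1.211, -1.207]
ft_force: [1.4, 0.1, -5.2]
width: 8.0
```

{"op": "apply_moves", "data": {
  "commands": [
    [[0,0,-0.001,0],[0,0,-0.001,0]]
  ]
}}

```text
t: 11.4
ee_pos: [575.8, -285.6, 333.6]
orientation: [1.207, 1.211, -1.207]
ft_force: [0.3, 0.6, -4.7]
width: 7.8
```

{"op": "apply_moves", "data": {
  "commands": [
    [[0,0,-0.001,0],[0,0,-0.001,0]]
  ]
}}

```text
t: 11.65
ee_pos: [575.8, -285.5, 332.6]
orientation: [1.207, 1.211, -1.207]
ft_force: [-0.2, 0.2, -4.7]
width: 7.9
```

{"op": "apply_moves", "data": {
  "commands": [
    [[0,0,-0.001,0],[0,0,-0.001,0]]
  ]
}}

```text
t: 11.9
ee_pos: [575.8, -285.5, 331.6]
orientation: [1.207, 1.211, -1.207]
ft_force: [-0.4, -0.2, -5.6]
width: 7.7
```

{"op": "apply_moves", "data": {
  "commands": [
    [[0,0,-0.0005,0],[0,0,-0.0005,0]]
  ]
}}

```text
t: 12.15
ee_pos: [575.8, -285.6, 331.1]
orientation: [1.207, 1.211, -1.207]
ft_force: [-0.3, -0.0, -4.8]
width: 8.0
```

{"op": "apply_moves", "data": {
  "commands": [
    [[0,0,-0.0005,0],[0,0,-0.0005,0]]
  ]
}}

```text
t: 12.4
ee_pos: [575.9, -285.5, 330.7]
orientation: [1.207, 1.211, -1.207]
ft_force: [-0.5, -0.6, -4.2]
width: 7.5
```

{"op": "apply_moves", "data": {
  "commands": [
    [[0,0,-0.0005,0],[0,0,-0.0005,0]]
  ]
}}

```text
t: 12.65
ee_pos: [575.9, -285.5, 330.7]
orientation: [1.207, 1.21, -1.207]
ft_force: [-0.9, 1.1, 0.6]
width: 8.0
```

{"op": "apply_moves", "data": {
  "commands": [
    [[0,0,-0.0005,0],[0,0,-0.0005,0]]
  ]
}}

```text
t: 12.9
ee_pos: [576.0, -285.5, 330.6]
orientation: [1.207, 1.21, -1.207]
ft_force: [-2.9, 3.6, 6.2]
width: 7.9
```

{"op": "apply_moves", "data": {
  "commands": [
    [[0,0,0.001,0],[0,0,0.001,0]]
  ]
}}

```text
t: 13.15
ee_pos: [575.9, -285.6, 330.7]
orientation: [1.207, 1.21, -1.207]
ft_force: [-0.5, 0.4, -0.8]
width: 7.8
```

{"op": "apply_moves", "data": {
  "commands": [
    [[0,0,0,0],[0,0,0,0],[0,0,0,0],[0,0,0,0],[0,0,0,0]]
  ],
  "gripper": 0.03
}}

```text
t: 13.78
ee_pos: [575.8, -285.6, 330.7]
orientation: [1.207, 1.211, -1.207]
ft_force: [-0.4, -0.0, 0.7]
width: 30.4
```

```bash
python3 - <<'E'
from h import *
st()
d=viewer.get_image("side"); crop(d,(240,80,360,220),"pics/f_s.png",4)
E
```

```text
t 13.775 pos [ 575.8 -285.6  330.7] x [ 0. -0. -1.] y [1.    0.003 0.   ] F [-0.4 -0.   0.7] w 30.4 q [-0.48  0.53  1.64 -0.    0.97 -0.48]
```

View pics/f_s.png

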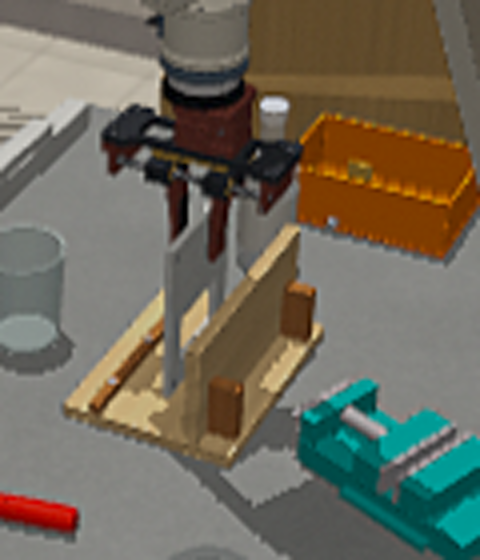

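Panel stands on the base with the fingers loose around it. Now I'll move it slowly towards -x.

{"op": "apply_moves", "data": {
  "commands": [
    [[-0.004,0,0,0],[-0.008,0,0,0],[-0.012,0,0,0],[-0.016,0,0,0],[-0.02,0,0,0],[-0.024,0,0,0],[-0.028,0,0,0],[-0.031,0,0,0]]
  ]
}}

```text
t: 14.82
ee_pos: [544.5, -285.5, 330.6]
orientation: [1.207, 1.211, -1.207]
ft_force: [-0.6, -0.3, -0.3]
width: 30.0
```

```bash
python3 - <<'E'
from h import *
st()
d=viewer.get_image("side"); crop(d,(240,80,360,220),"pics/g_s.png",4)
E
```

```text
t 14.825 pos [ 544.5 -285.5  330.6] x [-0.  0. -1.] y [ 1.     0.003 -0.   ] F [-0.6 -0.3 -0.3] w 30.0 q [-0.5   0.5   1.7  -0.    0.94 -0.51]
```

View pics/g_s.png

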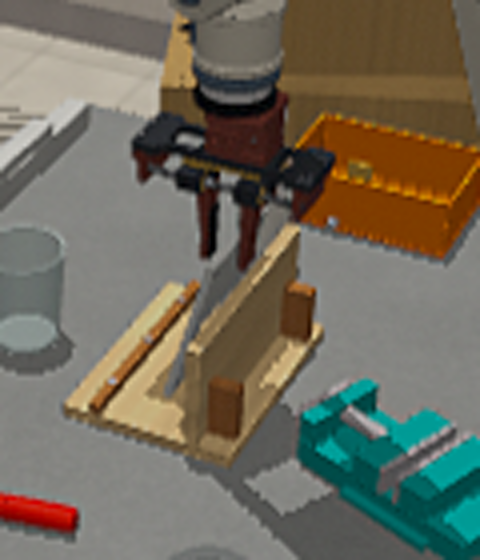

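{"op": "apply_moves", "data": {
  "commands": [
    [[-0.003,0,0,0],[-0.006,0,0,0],[-0.009,0,0,0],[-0.012,0,0,0],[-0.015,0,0,0],[-0.018,0,0,0],[-0.021,0,0,0],[-0.023,0,0,0]]
  ]
}}

```text
t: 15.88
ee_pos: [521.7, -285.6, 330.8]
orientation: [1.207, 1.21, -1.207]
ft_force: [-0.6, -0.3, -0.4]
width: 30.1
```

```bash
python3 - <<'E'
from h import *
st()
d=viewer.get_image("side"); crop(d,(240,80,360,220),"pics/h_s.png",4)
for c in ("side","top"):
  for l in ("panel_foot","panel_top"):
    for r in models.place_of(c,l)[:3]: print(c,l,np.round(r["position"]),round(r["conf"],2))
E
```

```text
t 15.875 pos [ 521.7 -285.6  330.8] x [ 0. -0. -1.] y [1.    0.003 0.   ] F [-0.6 -0.3 -0.4] w 30.1 q [-0.52  0.47  1.75  0.    0.92 -0.52]
side panel_foot [602. 483.  -2.] 0.75
side panel_foot [ 783. -105.   -1.] 0.24
side panel_top [602. 483. 227.] 0.7
side panel_top [ 517. -285.  175.] 0.66
top panel_foot [585. 286.  33.] 0.89
top panel_foot [597. 482.   2.] 0.76
top panel_top [581. 287. 200.] 0.64
top panel_top [599. 486. 228.] 0.59
```

View pics/h_s.png

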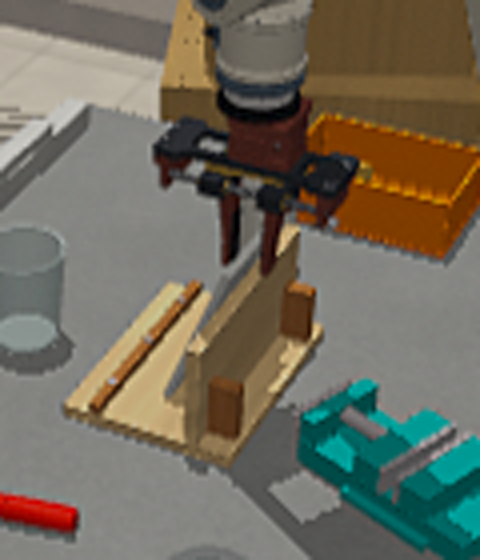

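{"op": "apply_moves", "data": {
  "commands": [
    [[-0.002,0,0,0],[-0.002,0,0,0],[-0.002,0,0,0]]
  ]
}}

```text
t: 16.5
ee_pos: [519.8, -285.6, 330.7]
orientation: [1.207, 1.211, -1.207]
ft_force: [-0.8, -0.2, 0.1]
width: 30.1
```

{"op": "apply_moves", "data": {
  "commands": [
    [[0,0,0.005,0],[0,0,0.012,0],[0,0,0.025,0],[0,0,0.045,0],[0,0,0.07,0],[0,0,0.1,0],[0,0,0.13,0],[0,0,0.13,0]]
  ]
}}

```text
t: 17.5
ee_pos: [520.3, -285.8, 464.1]
orientation: [1.207, 1.205, -1.205]
ft_force: [-0.3, 0.2, -0.9]
width: 29.8
```

{"op": "apply_moves", "data": {
  "commands": [
    [[-0.02,0.05,0,0],[-0.04,0.1,0,0],[-0.06,0.15,0,0],[-0.08,0.2,0,0],[-0.1,0.25,0,0],[-0.11,0.3,0,0],[-0.11,0.3,0,0]]
  ]
}}

```text
t: 18.38
ee_pos: [408.6, 16.7, 460.1]
orientation: [1.203, 1.214, -1.204]
ft_force: [-0.4, 0.5, -0.7]
width: 30.2
```

```bash
python3 - <<'E'
from h import *
st()
d=viewer.get_image("side"); crop(d,(240,100,360,220),"pics/i_s.png",5)
d=viewer.get_image("top"); crop(d,(295,150,400,235),"pics/i_t.png",6)
for c in ("side","top"):
  for l in ("panel_foot","panel_top","tape","screwdriver"):
    for r in models.place_of(c,l)[:3]: print(c,l,np.round(r["position"]),round(r["conf"],2))
E
```

```text
t 18.375 pos [408.6  16.7 460.1] x [-0.001  0.    -1.   ] y [ 1.     0.008 -0.001] F [-0.4  0.5 -0.7] w 30.2 q [0.01 0.02 2.02 0.   1.1  0.  ]
side panel_foot [601. 480.  -4.] 0.91
side panel_top [600. 487. 228.] 0.71
side tape [420.  10.   2.] 0.96
side screwdriver [661.  -6.  -1.] 0.51
top panel_foot [600. 482.   1.] 0.95
top panel_foot [ 580. -290.   17.] 0.67
top panel_top [ 518. -287.  173.] 0.78
top panel_top [601. 485. 227.] 0.65
top screwdriver [660.  -3.  -1.] 0.66
top screwdriver [ 783. -100.   -4.] 0.39
```

View pics/i_s.png

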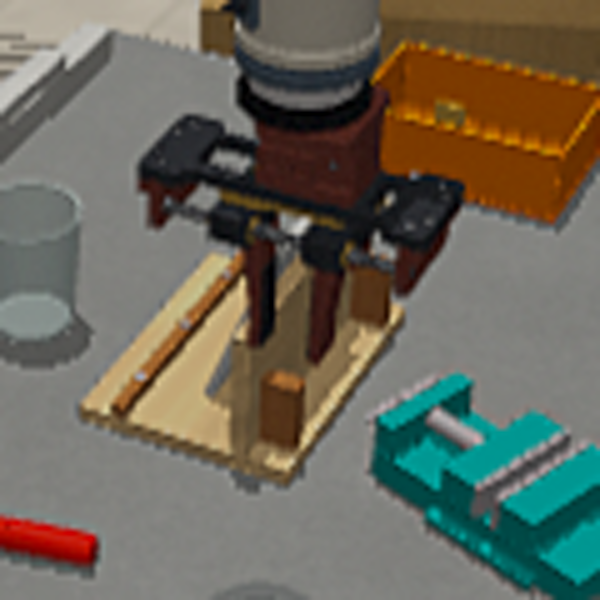

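View pics/i_t.png

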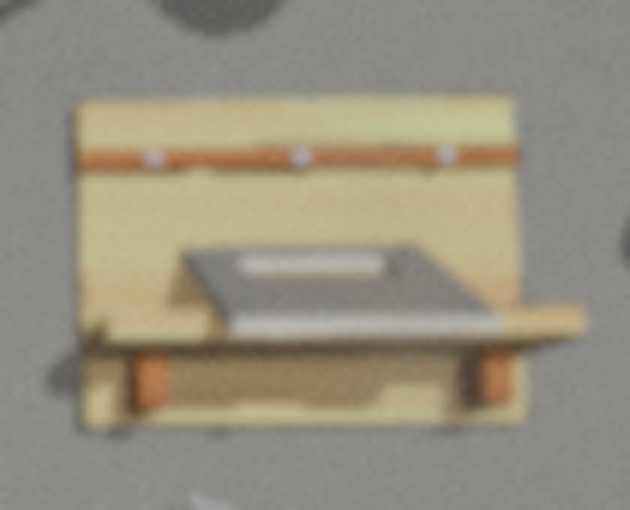

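```bash
python3 -c "
from workcell import workorder; print(workorder.close_job())"
```

```text
the job is handed in; nothing more can be done
None
```

I took the smaller panel out of the vice and stood it on the drying board. I then tipped it slowly against the backrest with the fingers loose around it, let go and handed the job in. The robot's clock was at about 18.4 s at the last readout; handing in gives no verdict.

| Final check (top camera) | Measured | Board middle line / limit |
|---|---|---|
| Lower edge, middle | (580, -290, 17) mm | about 10 mm ahead and 4 mm to the side of the board's origin; both inside the limits |
| Upper edge, middle | (518, -287, 173) mm | about 52 mm behind the origin, past the limit of 30 mm |
| Lean | about 21–22 degrees | 8 to 43 degrees |
| Square to the backrest | looks square in the picture | not measured at the end |

- **Forces:** the highest reading while setting the panel down was about 6 N.
- **Bystanders:** I re-measured only the tape and the screwdriver, and both were where they started. I did not re-check the other five, but the arm never went near them.
- **Arm:** it ended well away from the board, with the fingers open and touching nothing.
- **Checks that failed or disagreed:** in the last side picture the gripper hid the panel, and the network found only the larger panel there. The end check therefore rests on the top camera alone. Earlier, while the panel was near its final lean, the side camera put the upper edge at (517, -285, 175) mm, which agrees.

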